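Find the full soap box by weight and slide it home under the niche's glass shelf

TASK

Lift both of the look-alike closed soap boxes out of the bamboo tray, feeling as you lift which one is heavier: that one has the whole bar of soap in it. Once both are out of the tray, slide the heavier box endways into the empty bay of the plaster niche, under the glass shelf, until it is fully home against the back wall. Leave the lighter box standing upright on the open ledge, do not tip either box over, and leave the other toilet things where they are.

Things in the scene. Friction and masses are not known exactly. Their poses are not given: they have to be found in the camera images.
- box_a: One of two look-alike closed yellow soap boxes, 114 long (x, over a thumb lip at the -x end and a hinge barrel at the +x end; shell 108) x 62 wide (y, smooth flat sides) x 48 mm high. Origin: centre of the underside; z up. Starts flat in the tray, underside 12 mm above the ledge, length along the tray's x. One box holds a whole bar, the other a worn sliver; which one changes.
- box_b: The other soap box, alike in shape, size, origin and axes. With contents a box weighs 70 to 320 g, the heavier at least 1.8 times the lighter. The contents can shift a little inside. Lids stay shut. Sliding a box on the ledge takes about 1 to 4 N, with short peaks above 6 N as a finger first meets it.
- tray: Bamboo tray, fixed, 190 (x) x 280 (y) mm. Its floor is 12 mm above the ledge, its rim is 10 mm thick with its top 30 mm above the ledge. Origin: on the ledge, under the tray's centre. The boxes start about 60 mm either side of the centre along the tray's y, about parallel to its x.
- niche: Fixed white plaster niche on the ledge. Origin: on the ledge at the foot of the empty bay's back wall, on the bay's centre line; +x points into the wall, the bay opens to -x (towards the robot). Bay 74 mm wide (y), its floor is the level ledge. A box fully home lies along x, centre at x = -57 mm. The niche ends at y = +59 mm; a second, filled cubby reaches to y = -190 mm.
- bay_mouth (a point): Centre of the empty bay's mouth, on the ledge, 106 mm in front (-x) of the back wall, same axes as the niche. Two cheeks 22 mm thick, 75 mm high, end here in rounded noses (11 mm radius). A box that is home stands out 8 mm in front of this point.
- shelf_edge (a point): Middle of the glass shelf's front edge above the bay, on its top face, 83 mm above the ledge (the underside is 75 mm above it) and 79 mm in front of the back wall. The shelf covers the whole niche from here back; nothing stands on it. A box that is home stands out 35 mm in front of it.
- mirror: Bystander: white plastic mirror, 150 wide, on a small hinged stand, about 150 mm high; foot 85 x 120 mm. Origin: centre of the foot's underside.
- lotion: Bystander: closed white lotion tube lying flat, 165 mm long (x from -80 to +85 mm), 50 wide, 30 high. Origin: on the ledge under its middle.
- toothbrush: Bystander: bamboo toothbrush lying along its x, from -90 to +95 mm, 12 wide, 18 mm high at the head (+x). Origin: on the ledge under its middle.
- nail_file: Bystander: steel nail file with a black handle lying along its x, from -90 to +90 mm, 16 wide, up to 7 mm high. Origin: on the ledge under its middle.
- comb: Bystander: dark wooden comb lying flat along its x, 170 x 36 x 5 mm. Origin: on the ledge under its middle.
- tumbler: Bystander: white ceramic tumbler, 72 mm across, 95 high, standing. Origin: centre of its underside.
- cream_jar: Bystander: amber glass cream jar with metal cap, 62 mm across, 55 high, standing. Origin: centre of its underside.

How it is judged:
On the way:
1. both boxes have been lifted out of the tray (in the gripper above its rim, or standing on the ledge) before either is home in the niche ((height (world z) of box_a below 0.006 m or height (world z) of box_a above 0.034 m) and (height (world z) of box_b below 0.006 m or height (world z) of box_b above 0.034 m) and not (x of box_a in the frame of niche between -0.064 and -0.05 m and y of box_a in the frame of niche between -0.01 and 0.01 m) and not (x of box_b in the frame of niche between -0.064 and -0.05 m and y of box_b in the frame of niche between -0.01 and 0.01 m)), for 0.1 s.
At the end, for the whole second after the job is handed in: The heavier box (contact force, contents included, above 2.2 N; the lighter one below it) is in the bay, within 7 mm of fully home and 10 mm of the centre line; the lighter stands on the ledge itself, out of the tray; both upright within 0.08 rad, at rest and released ((((x of box_a in the frame of niche between -0.064 and -0.05 m and y of box_a in the frame of niche between -0.01 and 0.01 m) and contact force between box_a and anything else above 2.2 N and contact force between box_b and anything else below 2.2 N and height (world z) of each of box_b, box_a below 0.006 m and angle between each of box_a, box_b's own z axis and vertical below 0.08 rad and linear speed of each of box_a, box_b below 0.01 m/s) or ((x of box_b in the frame of niche between -0.064 and -0.05 m and y of box_b in the frame of niche between -0.01 and 0.01 m) and contact force between box_b and anything else above 2.2 N and contact force between box_a and anything else below 2.2 N and height (world z) of each of box_a, box_b below 0.006 m and angle between each of box_b, box_a's own z axis and vertical below 0.08 rad and linear speed of each of box_b, box_a below 0.01 m/s))); the robot touches nothing.
It fails at once if a soap box was tipped over (angle between any of box_a, box_b's own z axis and vertical above 0.6 rad).
It fails at once if one of the other toilet things was pushed away or knocked over (distance of any of mirror, lotion, toothbrush, nail_file, comb, tumbler, cream_jar from where it was at the start of the episode above 0.03 m or angle between any of mirror, tumbler, cream_jar's own z axis and vertical above 0.5 rad).
It also fails if it takes over 72 s, if anything falls off the work surface, if the arm or the gripper's body presses on something with over 40 N, if the wrist force passes 120 N, or if a joint passes its speed limit or range.

ROBOT

A 6-joint arm with a two-finger parallel gripper is mounted at the origin on the work surface. World frame = base frame: x ahead of the robot, y to its left, z up, the work surface at z = 0. Lengths are in m, angles in rad, forces in N, time in s.
With the tool pointing down it reaches from about 0.325 to 0.775 m from the base axis. Payload 9.3 kg.
Tool frame: the origin (TCP) lies between the finger pads; the fingertips stand 25 mm ahead of it and the grasp point (between the pads) lies 6 mm ahead of it (ctrl.tip_extent is the distance from the TCP to the fingertips, in m); z points along the fingers, y is the direction in which the jaws open and shut (so a half turn about z gives the same grasp; the last joint's range is limited). The gripper opens to 85 mm and grips with 20 to 120 N. Pads are 22 mm wide; open, the fingers measure 114 mm over their backs; the gripper's body (76 mm by 85 mm) begins 54 mm behind the grasp point. The pads swing forward as they close: fully open they stand 13 mm farther back than shut.
Start: joints at [-1.44, 0.259, 0.021, 1.334, 0, 1.418], TCP at [0.154, -0.528, 0.256] pointing down, gripper open.
Joint ranges: [-3.04, 3.04], [-0.91, 1.82], [-1.04, 1.36], [-1.92, 1.95], [-1.52, 1.45], [-3.14, 3.14]. Speed limits (rad/s): [2.22, 2.22, 2.79, 3.14, 3.14, 3.14].

INTERFACE

Orientations are given as a 3x3 rotation matrix whose columns are the frame's x, y, z axes.
In Python, from plant import status, read_camera, calibration, hand_in, ctrl gives the robot as it stands.
- The arm moves only by the tool arm_command, never from a script. Its arguments are lists of equal length, an entry for each row: "gripper": the closure, from 0 (fully open) to 1 (shut); "dp": the shift along the tool's x, y, z in m, a list of three; "dr": the turn, a rotation vector about the tool's x, y, z in rad, a list of three. In form: {"gripper": [gripper, ...], "dp": [[dx, dy, dz], ...], "dr": [[wx, wy, wz], ...]}. A call has exactly 10 rows; each row shifts and turns the pose as measured when the row begins, along the tool's axes as they then stand; what a row does not reach is not made up. A row lasts 1/12 s, in which the tool goes at most 41.7 mm and 7.16 degrees, less where a joint would pass 70% of its speed; a pose out of reach is approached as far as the arm can. A call is refused whole if a number of a shift passes 0.0417 or a number of a turn 0.125, either way. A call with a gripper value outside its range is refused whole. The fingers move at their own pace and stop on an object; "grip_force" is the grip in N (left out, the last holds). Time passes only in rows, so rows that do not move let the fingers close, or fill a call up. It gives the time, the measured TCP pose, the force and the opening at its end, in the units of the state.
- status.observe(): the state, without advancing time (a new reading comes with each control period).
- read_camera(name): name is "scene" or "side" or "wrist"; returns (picture, depth): 384x512x3 uint8, red, green, blue; 384x512 float32, m along the optical axis (not along the pixel's ray), 0 where there is no reading.
- calibration(name): a dict with "K" (3x3 intrinsics, pixels), "origin" and "attitude" of the camera in the world; the wrist camera has in their place "mount" (4x4, takes a point from camera to tool coordinates, whose origin is the TCP and whose axes are the flange's). Camera axes: x right, y down, z forward; pixel columns grow to the right and rows downward; lengths in m; the calibration is good to about 2 mm. A picture is of the moment at which its call begins: read the wrist's pose just before it. calibration takes no time and is no camera call.
- hand_in(): hands the job in, once; it reports no verdict.
The state is a dict: "time_s": time; "joint_positions": joint angles; "qvel": joint speeds; "effort": joint torques, N m; "tool_pos": TCP position; "orientation": TCP orientation; "force": force on the tool from outside, world axes, zero at the start; "moment": the same for the moment, N m; "opening": finger opening in m.
Only numpy, scipy, OpenCV 4.12 (cv2) and the standard library are available. Lean on these libraries where they do the work, as an engineer would, in place of code of your own. Each camera call takes 0.05 s, during which the arm holds its last target.

## Working session

There is one attempt and no reset: what is moved stays moved. The work goes in short steps, Python scripts to look and compute and a tool call to move; the robot and the scene stay as the last step left them, time stands still between calls to the robot, and variables do not carry over. Pictures are saved under pics/ and viewed, and the job is handed in when it is done.

Besides the shell and the picture viewer there is one more tool, called after ">>>" as name(argument=value, ...) on one line, values as JSON. arm_command: Moves the arm, as the interface text tells. Its arguments: {"type":"object","properties":{"gripper":{"type":"array"},"dp":{"type":"array"},"dr":{"type":"array"},"grip_force":{"type":"number"}},"required":["gripper","dp","dr"]}

```bash
ls; mkdir -p pics; python3 - <<'E'
from plant import status, read_camera, calibration, ctrl
import numpy as np, cv2
s=status.observe(); print(s['time_s'],s['tool_pos'],s['orientation'],s['force'],s['opening'],ctrl.tip_extent)
for n in ['scene','side','wrist']:
    p,d=read_camera(n); cv2.imwrite(f'pics/{n}0.png',p[:,:,::-1]); np.savez(f'pics/{n}0.npz',p=p,d=d)
    c=calibration(n); print(n,c)
E
```

```text
pics
0.0 [ 0.15396587 -0.52775834  0.2556978 ] [[ 9.60010273e-01  2.79964714e-01 -1.87295662e-04]
 [ 2.79964727e-01 -9.60009485e-01  1.24097096e-03]
 [ 1.67622468e-04 -1.24378105e-03 -9.99999212e-01]] [-0.54659126  0.03966848 -0.4863548 ] 0.08521735721001243 0.025
scene {'K': array([[390.06665576,   0.        , 256.36616028],
       [  0.        , 390.06665576, 197.12607933],
       [  0.        ,   0.        ,   1.        ]]), 'origin': array([ 1.10018347, -0.32495833,  1.11351526]), 'attitude': array([[ 0.44298618,  0.76703097, -0.46414086],
       [ 0.8965068 , -0.38258804,  0.22338746],
       [-0.00622964, -0.515063  , -0.85712969]])}
side {'K': array([[380.26014125,   0.        , 256.60310351],
       [  0.        , 380.26014125, 197.49150825],
       [  0.        ,   0.        ,   1.        ]]), 'origin': array([0.23950288, 0.61985808, 0.79967667]), 'attitude': array([[-0.91990513, -0.2704013 ,  0.28400296],
       [-0.39212397,  0.6410386 , -0.65977898],
       [-0.00365176, -0.71829844, -0.69572553]])}
wrist {'K': array([[319.99656845,   0.        , 258.59476529],
       [  0.        , 319.99656845, 190.93221964],
       [  0.        ,   0.        ,   1.        ]]), 'mount': array([[ 1.52784271e-04, -9.50384784e-01, -3.11076742e-01,
         8.06447349e-02],
       [ 9.99999755e-01, -6.72118430e-05,  6.96488415e-04,
         1.24071817e-04],
       [-6.82840033e-04, -3.11076772e-01,  9.50384541e-01,
        -1.18357738e-01],
       [ 0.00000000e+00,  0.00000000e+00,  0.00000000e+00,
         1.00000000e+00]])}
```

View pics/scene0.png

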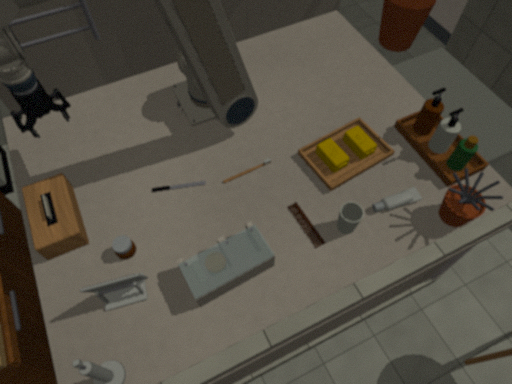

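View pics/side0.png

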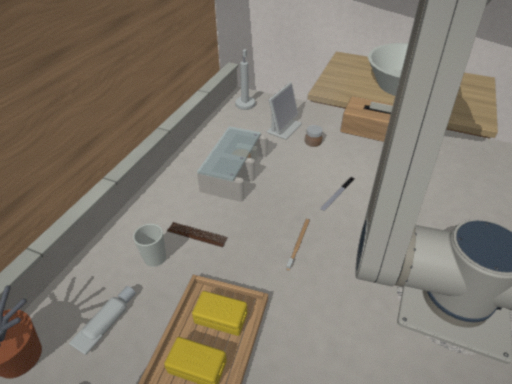

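View pics/wrist0.png

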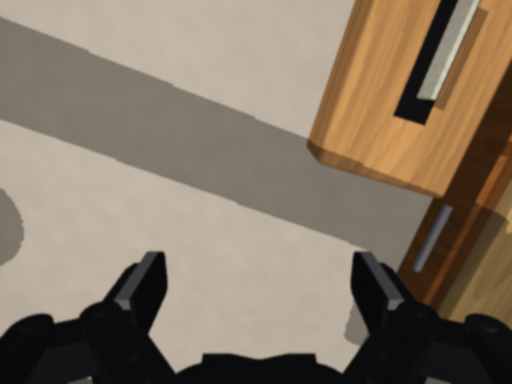

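The scene view shows the tray with both yellow boxes (px ~333,153 and ~361,140). The niche is at ~(228,265), with the tumbler and comb between tray and niche. Next I measure.

```bash
cat > h.py <<'E'
import numpy as np, cv2
from plant import status, read_camera, calibration, ctrl
def pts(name,d,c=None,pose=None):
    c=c or calibration(name); K=c['K']
    v,u=np.mgrid[:d.shape[0],:d.shape[1]]
    P=np.stack([(u-K[0,2])/K[0,0]*d,(v-K[1,2])/K[1,1]*d,d],-1)
    if 'mount' in c:
        M=c['mount']; P=P@M[:3,:3].T+M[:3,3]
        return P@pose[1].T+pose[0]
    return P@np.array(c['attitude']).T+c['origin']
def yellow(p):
    h=cv2.cvtColor(p,cv2.COLOR_RGB2HSV)
    return ((h[...,0]>22)&(h[...,0]<34)&(h[...,1]>180)&(h[...,2]>80))
E
python3 - <<'E'
from h import *
for n in ['scene','side']:
    z=np.load(f'pics/{n}0.npz'); p,d=z['p'],z['d']; P=pts(n,d)
    g=(P[...,2]<0.02)&(d>0); print(n,'floor z med',np.median(P[g&(abs(P[...,2])<.02)][:,2]))
    m=yellow(p)
    nl,l,st,ce=cv2.connectedComponentsWithStats(m.astype(np.uint8))
    for i in range(1,nl):
        if st[i,4]<100: continue
        Q=P[l==i]; zt=np.percentile(Q[:,2],90); T=Q[Q[:,2]>zt-.008]
        r=cv2.minAreaRect((T[:,:2]*1000).astype(np.float32))
        print(n,st[i],'ztop',zt,'mean',T.mean(0),r)
    img=cv2.resize(p[:,:,::-1],None,fx=3,fy=3,interpolation=cv2.INTER_CUBIC)
    img=np.clip(img.astype(float)*1.4,0,255).astype(np.uint8)
    if n=='scene':
        cv2.imwrite('pics/sc_niche.png',img[600:960,480:960]); cv2.imwrite('pics/sc_tray.png',img[330:750,840:1380])
    else:
        cv2.imwrite('pics/si_niche.png',img[360:760,380:980]); cv2.imwrite('pics/si_tray.png',img[800:1152,380:900])
E
```

```text
scene floor z med 0.0017254820466987564
scene [345 126  32  29 463] ztop 0.0643744461416726 mean [0.48195202 0.3740302  0.0638243 ] ((790.105224609375, 64.79971313476562), (113.25939178466797, 989.65234375), 45.033294677734375)
scene [317 138  33  30 508] ztop 0.06403582095745039 mean [0.4873551  0.25826785 0.06369108] ((787.84619140625, 7.972076416015625), (112.63986206054688, 906.0359497070312), 50.25881576538086)
side floor z med -0.00040505749566965843
side [195 299  51  36 576] ztop 0.06091374484074574 mean [0.46454001 0.26577728 0.06214076] ((348.7493896484375, 414.4290771484375), (103.9067611694336, 453.593505859375), 40.90630340576172)
side [ 166  338   59   46 1205] ztop 0.06080457752134827 mean [0.47230763 0.38198397 0.06111371] ((365.86163330078125, 463.351318359375), (102.21067810058594, 389.0970458984375), 53.63465881347656)
```

```bash
python3 - <<'E'
from h import *
for n in ['scene','side']:
    z=np.load(f'pics/{n}0.npz'); p,d=z['p'],z['d']; P=pts(n,d)
    m=yellow(p)
    nl,l,st,ce=cv2.connectedComponentsWithStats(m.astype(np.uint8))
    for i in range(1,nl):
        if st[i,4]<100: continue
        Q=P[(l==i)&(d>0.2)&(P[...,2]>.052)&(P[...,2]<.07)]
        r=cv2.minAreaRect((Q[:,:2]*1000).astype(np.float32))
        print(n,len(Q),np.median(Q[:,2]),Q.mean(0),r)
    # niche points z in .03-.09 region
    Q=P[(P[...,2]>.03)&(P[...,2]<.1)&(d>.2)&(P[...,0]>.4)&(P[...,1]<.1)&(P[...,1]>-.4)]
    print(Q.min(0),Q.max(0))
E
```

```text
scene 437 0.06113342380496034 [0.48205937 0.37579088 0.06107951] ((479.21099853515625, 377.0878601074219), (107.4402847290039, 62.41398620605469), 6.119359016418457)
scene 459 0.061240779697768755 [0.48638041 0.2596189  0.06120322] ((483.7078552246094, 261.29156494140625), (107.07524871826172, 62.183998107910156), 3.9074978828430176)
[ 0.5995122  -0.39826494  0.03015346] [0.95295895 0.09986896 0.09999764]
side 505 0.05926479464132606 [0.46517749 0.2644675  0.05912421] ((479.54473876953125, 262.62786865234375), (100.94325256347656, 56.49583435058594), 3.2954776287078857)
side 1068 0.05918379304069521 [0.47285026 0.3814407  0.05897408] ((475.50341796875, 379.1885681152344), (103.18335723876953, 57.62137222290039), 5.041566371917725)
[ 0.59887333 -0.39951619  0.03000005] [1.62806735 0.0998753  0.09999123]
```

View pics/sc_niche.png

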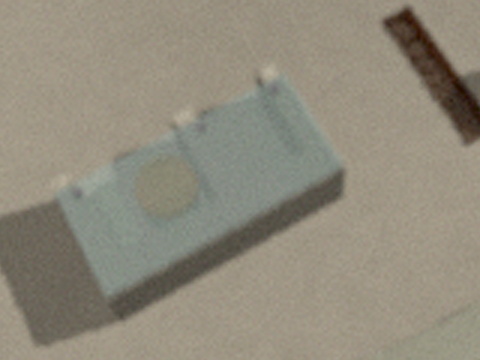

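View pics/si_niche.png

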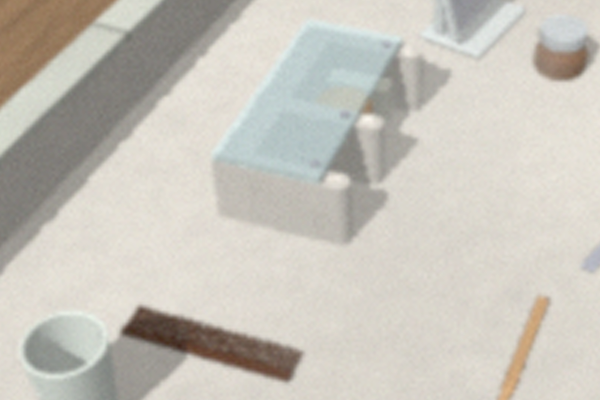

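View pics/sc_tray.png

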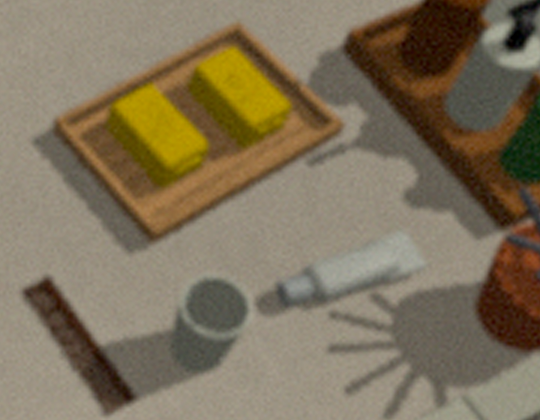

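View pics/si_tray.png

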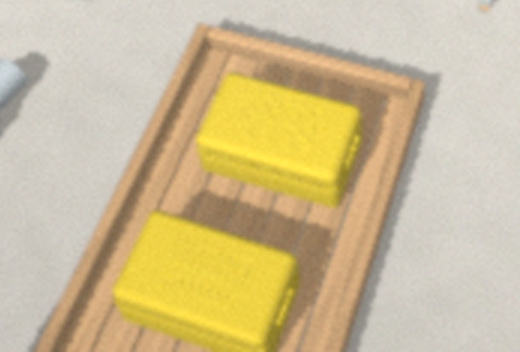

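```bash
python3 - <<'E'
from h import *
W=np.zeros((600,800,3),np.uint8)
# top-down raster x .55-.85 , y -.35..0.05 at 2px/mm
im=np.full((600,800,3),255,np.uint8)
for n,o in [('scene',0),('side',1)]:
    z=np.load(f'pics/{n}0.npz'); p,d=z['p'],z['d']; P=pts(n,d); P[...,2]-= .0017 if n=='scene' else -.0004
    m=(d>.2)&(P[...,0]>.5)&(P[...,0]<.8)&(P[...,1]>-.35)&(P[...,1]<.05)&(P[...,2]>.012)
    for q in P[m]:
        c={0:(0,0,255),1:(255,0,0)}[o]
        if q[2]>.079: c=(200,200,200) if o==0 else (150,200,150)
        elif q[2]>.066: c=(0,128,255) if o==0 else (255,160,0)
        cv2.circle(im,(int((.05-q[1])*2000),int((.8-q[0])*2000)),2,c,-1)
for k in range(0,9):
    cv2.putText(im,f'{.05-.05*k:.2f}',(k*100,595),0,.4,(0,0,0)); 
for k in range(0,6): cv2.putText(im,f'{.8-.05*k:.2f}',(0,k*100+5),0,.4,(0,0,0)); cv2.line(im,(0,k*100),(800,k*100),(220,220,220),1)
cv2.imwrite('pics/td.png',im)
E
```

```text
(no output)
```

View pics/td.png

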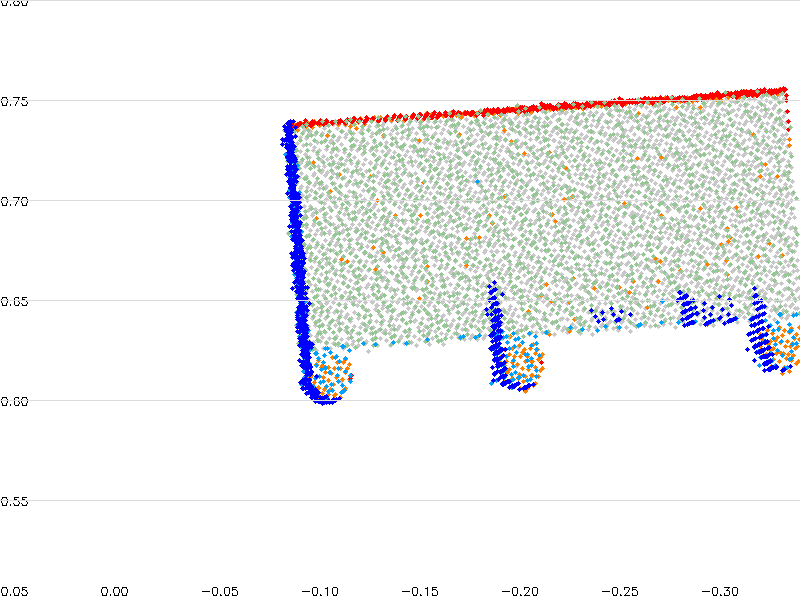

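```bash
python3 - <<'E'
from h import *
from scipy.optimize import least_squares
z=np.load('pics/side0.npz'); P=pts('side',z['d']); P[...,2]+=.0004
m=(z['d']>.2)&(P[...,2]>.02)&(P[...,2]<.066)
A=P[m&(P[...,0]>.62)&(P[...,0]<.735)&(abs(P[...,1]+.09)<.012)]
B=P[m&(P[...,0]>.625)&(P[...,0]<.655)&(abs(P[...,1]+.187)<.006)]
pa=np.polyfit(A[:,0],A[:,1],1); print('side wall',pa,np.degrees(np.arctan(pa[0])),'inner y',B.mean(0), 'wall y there',np.polyval(pa,B[:,0].mean()))
z2=np.load('pics/scene0.npz'); S=pts('scene',z2['d']); S[...,2]-=.0017
m2=(z2['d']>.2)&(S[...,2]>.03)&(S[...,2]<.07)
C=S[m2&(S[...,0]>.73)&(S[...,0]<.77)&(S[...,1]<-.1)&(S[...,1]>-.325)]
pc=np.polyfit(C[:,1],C[:,0],1); print('back',pc,np.degrees(np.arctan(-pc[0])))
N=P[m&(P[...,0]>.595)&(P[...,0]<.64)&(P[...,1]<-.08)&(P[...,1]>-.22)]
# nose min along niche x
yaw=np.radians(3.9); xn=np.array([np.cos(yaw),np.sin(yaw)]); yn=np.array([-xn[1],xn[0]])
for nm,Q in [('side',P[(z['d']>.2)&(P[...,2]>.02)&(P[...,2]<.079)]),('scene',S[(z2['d']>.2)&(S[...,2]>.02)&(S[...,2]<.079)])]:
    Q=Q[(Q[:,0]>.59)&(Q[:,0]<.65)&(Q[:,1]>-.25)&(Q[:,1]<-.06)]
    u=Q[:,:2]@xn; v=Q[:,:2]@yn
    print(nm,'nose u',np.percentile(u,[0.5,2]),'v',np.percentile(v,[.5,99.5]))
# top-down object map
im=np.full((600,800,3),255,np.uint8)
for n,Q,d,p in [('side',P,z['d'],z['p']),('scene',S,z2['d'],z2['p'])]:
    k=(d>.2)&(Q[...,0]>.2)&(Q[...,0]<.8)&(abs(Q[...,1]-.1)<.4)&(Q[...,2]<.2)
    for q,c in zip(Q[k],p[k]): cv2.circle(im,(int((.5-q[1])*1000),int((.8-q[0])*1000)),2,tuple(int(t) for t in c[::-1]),-1)
for k in range(0,8): cv2.putText(im,f'{.5-.1*k:.1f}',(k*100,595),0,.4,(0,0,255)); cv2.line(im,(k*100,0),(k*100,600),(180,180,180),1)
for k in range(0,6): cv2.putText(im,f'{.8-.1*k:.1f}',(0,k*100+5),0,.4,(0,0,255)); cv2.line(im,(0,k*100),(800,k*100),(180,180,180),1)
cv2.imwrite('pics/map.png',im)
E
```

```text
side wall [ 0.06451162 -0.14216311] 3.6911286773091505 inner y [nan nan nan] wall y there nan
back [-0.06900269  0.73085275] 3.947305975962226
side nose u [0.5896709  0.59039899] v [-0.28956645 -0.14187321]
scene nose u [0.5890974  0.59027928] v [-0.27914885 -0.14594655]<stdin>:7: RuntimeWarning: Mean of empty slice.
  ret = um.true_divide(
  ret = ret.dtype.type(ret / rcount)
```

View pics/map.png

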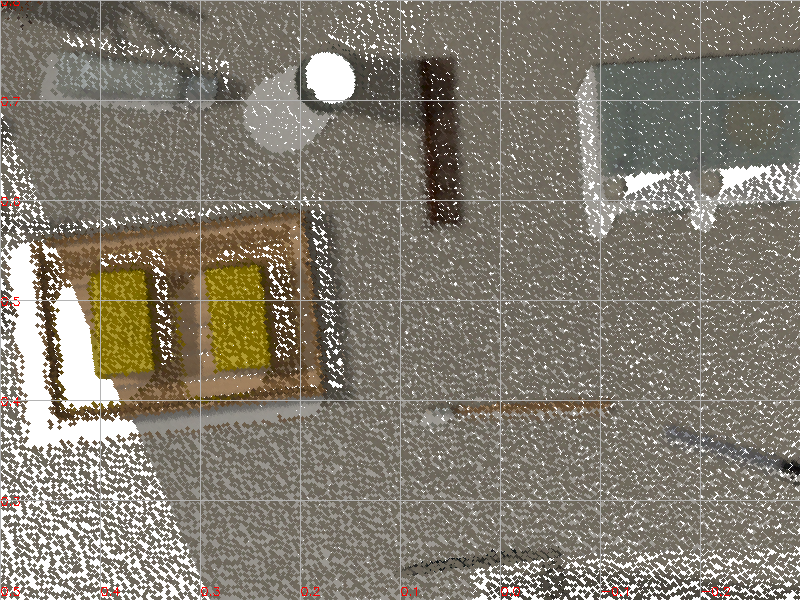

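```bash
cat >> h.py <<'E'
def Rd(yaw):
    c,s=np.cos(yaw),np.sin(yaw); return np.array([[c,s,0],[s,-c,0],[0,0,-1.]])
def yawof(R): return np.arctan2(R[1,0],R[0,0])
def show(rows,g,f=None):
    for i in range(0,len(rows),10):
        r=rows[i:i+10]; 
        while len(r)<10: r.append(([0,0,0],[0,0,0]))
        print('dp',[[float(round(x,4))+0 for x in a[0]] for a in r]); print('dr',[[float(round(x,4))+0 for x in a[1]] for a in r])
def plan_polar(p1,yaw1,n,g=0):
    s=status.observe(); p0=np.array(s['tool_pos']);R=np.array(s['orientation']); y0=yawof(R)
    d=yaw1-y0
    r0,t0=np.hypot(*p0[:2]),np.arctan2(p0[1],p0[0]); r1,t1=np.hypot(*p1[:2]),np.arctan2(p1[1],p1[0])
    P=lambda a: np.array([(r0+a*(r1-r0))*np.cos(t0+a*(t1-t0)),(r0+a*(r1-r0))*np.sin(t0+a*(t1-t0)),p0[2]+a*(p1[2]-p0[2])])
    rows=[]
    for k in range(n):
        Rk=Rd(y0+d*k/n) ; dp=Rk.T@(P((k+1)/n)-P(k/n)); rows.append((dp,[0,0,-d/n]))
    show(rows,g)
def plan_lin(p1,yaw1,n,n_ramp=0):
    """n rows linear; first row also levels the tilt"""
    s=status.observe(); p0=np.array(s['tool_pos']);R=np.array(s['orientation']); y0=yawof(R)
    d=(yaw1-y0+np.pi)%(2*np.pi)-np.pi
    from scipy.spatial.transform import Rotation as Ro
    rv=Ro.from_matrix(R.T@Rd(y0)).as_rotvec()
    rows=[]
    for k in range(n):
        Rk=Rd(y0+d*k/n); dp=Rk.T@((np.array(p1)-p0)/n); rows.append((dp,[rv[0] if k==0 else 0,rv[1] if k==0 else 0,-d/n]))
    print('from',p0.round(4),'yaw',round(y0,4),'total dp',(Rd(y0).T@(np.array(p1)-p0)).round(4),'dyaw',round(d,4))
    show(rows,0)
E
python3 - <<'E'
from h import *
plan_polar([.47,.32,.26],np.pi+.08,30)
E
```

```text
dp [[0.0346, -0.0005, -0.0001], [0.0346, 0.0008, -0.0001], [0.0346, 0.002, -0.0001], [0.0345, 0.0032, -0.0001], [0.0344, 0.0044, -0.0001], [0.0343, 0.0056, -0.0001], [0.0341, 0.0068, -0.0001], [0.0339, 0.008, -0.0001], [0.0336, 0.0092, -0.0001], [0.0333, 0.0104, -0.0001]]
dr [[0.0, 0.0, -0.0979], [0.0, 0.0, -0.0979], [0.0, 0.0, -0.0979], [0.0, 0.0, -0.0979], [0.0, 0.0, -0.0979], [0.0, 0.0, -0.0979], [0.0, 0.0, -0.0979], [0.0, 0.0, -0.0979], [0.0, 0.0, -0.0979], [0.0, 0.0, -0.0979]]
dp [[0.033, 0.0116, -0.0001], [0.0326, 0.0127, -0.0001], [0.0322, 0.0139, -0.0001], [0.0317, 0.015, -0.0001], [0.0312, 0.0161, -0.0001], [0.0306, 0.0172, -0.0001], [0.03, 0.0183, -0.0001], [0.0294, 0.0194, -0.0001], [0.0287, 0.0204, -0.0001], [0.028, 0.0215, -0.0001]]
dr [[0.0, 0.0, -0.0979], [0.0, 0.0, -0.0979], [0.0, 0.0, -0.0979], [0.0, 0.0, -0.0979], [0.0, 0.0, -0.0979], [0.0, 0.0, -0.0979], [0.0, 0.0, -0.0979], [0.0, 0.0, -0.0979], [0.0, 0.0, -0.0979], [0.0, 0.0, -0.0979]]
dp [[0.0273, 0.0225, -0.0001], [0.0265, 0.0234, -0.0001], [0.0257, 0.0244, -0.0001], [0.0249, 0.0253, -0.0001], [0.024, 0.0262, -0.0001], [0.0231, 0.027, -0.0001], [0.0222, 0.0278, -0.0001], [0.0212, 0.0286, -0.0001], [0.0202, 0.0294, -0.0001], [0.0192, 0.0301, -0.0001]]
dr [[0.0, 0.0, -0.0979], [0.0, 0.0, -0.0979], [0.0, 0.0, -0.0979], [0.0, 0.0, -0.0979], [0.0, 0.0, -0.0979], [0.0, 0.0, -0.0979], [0.0, 0.0, -0.0979], [0.0, 0.0, -0.0979], [0.0, 0.0, -0.0979], [0.0, 0.0, -0.0979]]
```

>>> arm_command(gripper=[0,0,0,0,0,0,0,0,0,0], dp=[[0.0345,0,0],[0.0345,0.001,0],[0.0345,0.002,0],[0.0345,0.003,0],[0.0345,0.0045,0],[0.0345,0.0055,0],[0.034,0.007,0],[0.034,0.008,0],[0.0335,0.009,0],[0.0335,0.0105,0]], dr=[[0,0,-0.098],[0,0,-0.098],[0,0,-0.098],[0,0,-0.098],[0,0,-0.098],[0,0,-0.098],[0,0,-0.098],[0,0,-0.098],[0,0,-0.098],[0,0,-0.098]], grip_force=40)

```text
time_s: 0.98
tool_pos: [0.4439, -0.3347, 0.2515]
orientation: [[0.273, 0.962, -0.004], [0.962, -0.273, 0.005], [0.004, -0.005, -1.0]]
force: [0.4, -0.2, 0.5]
opening: 0.0856
```

>>> arm_command(gripper=[0,0,0,0,0,0,0,0,0,0], dp=[[0.033,0.0115,0],[0.0325,0.0125,0],[0.032,0.014,0],[0.0315,0.015,0],[0.031,0.016,0],[0.0305,0.017,0],[0.03,0.018,0],[0.0295,0.0195,0],[0.0285,0.0205,0],[0.028,0.0215,0]], dr=[[0,0,-0.098],[0,0,-0.098],[0,0,-0.098],[0,0,-0.098],[0,0,-0.098],[0,0,-0.098],[0,0,-0.098],[0,0,-0.098],[0,0,-0.098],[0,0,-0.098]])

```text
time_s: 1.82
tool_pos: [0.554, 0.0093, 0.2489]
orientation: [[-0.685, 0.729, -0.008], [0.729, 0.685, 0.007], [0.011, -0.001, -1.0]]
force: [0.9, -0.5, -0.4]
opening: 0.0852
```

```bash
python3 - <<'E'
from h import *
plan_polar([.47,.32,.26],np.pi+.08,9)
E
```

```text
dp [[0.0262, 0.0244, -0.0012], [0.0254, 0.0254, -0.0012], [0.0246, 0.0264, -0.0012], [0.0237, 0.0273, -0.0012], [0.0228, 0.0282, -0.0012], [0.0219, 0.029, -0.0012], [0.0209, 0.0299, -0.0012], [0.0199, 0.0307, -0.0012], [0.0189, 0.0314, -0.0012], [0.0, 0.0, 0.0]]
dr [[0.0, 0.0, -0.0996], [0.0, 0.0, -0.0996], [0.0, 0.0, -0.0996], [0.0, 0.0, -0.0996], [0.0, 0.0, -0.0996], [0.0, 0.0, -0.0996], [0.0, 0.0, -0.0996], [0.0, 0.0, -0.0996], [0.0, 0.0, -0.0996], [0.0, 0.0, 0.0]]
```

>>> arm_command(gripper=[0,0,0,0,0,0,0,0,0,0], dp=[[0.026,0.0245,-0.001],[0.0255,0.0255,-0.001],[0.0245,0.0265,-0.001],[0.0235,0.0275,-0.001],[0.023,0.028,-0.001],[0.022,0.029,-0.001],[0.021,0.03,-0.001],[0.02,0.0305,-0.001],[0.017,0.028,-0.001],[0,0,0]], dr=[[0,0,-0.098],[0,0,-0.098],[0,0,-0.098],[0,0,-0.098],[0,0,-0.098],[0,0,-0.098],[0,0,-0.098],[0,0,-0.098],[0,0,-0.098],[0,0,0]])

```text
time_s: 2.65
tool_pos: [0.4609, 0.3352, 0.2577]
orientation: [[-0.992, -0.121, -0.014], [-0.122, 0.993, 0.008], [0.013, 0.009, -1.0]]
force: [0.5, -0.4, -0.2]
opening: 0.0851
```

```bash
python3 - <<'E'
from h import *
s=status.observe(); pose=(np.array(s['tool_pos']),np.array(s['orientation']))
p,d=read_camera('wrist'); s2=status.observe(); print(pose[0],s2['tool_pos'],s2['force'],yawof(pose[1]))
cv2.imwrite('pics/wrist1.png',p[:,:,::-1]); np.savez('pics/wrist1.npz',p=p,d=d,t=pose[0],R=pose[1])
P=pts('wrist',d,pose=pose)
m=yellow(p); nl,l,st,ce=cv2.connectedComponentsWithStats(m.astype(np.uint8))
fl=(d>.15)&(abs(P[...,2])<.006); print('floor',np.median(P[fl][:,2]))
for i in range(1,nl):
    if st[i,4]<300: continue
    Q=P[(l==i)&(d>.15)&(P[...,2]>.054)&(P[...,2]<.068)]
    print(st[i],np.median(Q[:,2]),cv2.minAreaRect((Q[:,:2]*1000).astype(np.float32)))
E
```

```text
[0.46085694 0.33517266 0.25773272] [0.46191884 0.33366565 0.25753146] [-0.17732843 -0.4041375  -0.36916773] -3.0196754986946237
floor 0.000634070142938814
[ 150  126   68  104 6388] 0.0606057258354645 ((482.1477966308594, 260.6087951660156), (106.91674041748047, 60.635498046875), 6.250925540924072)
[ 263  134   64  103 5912] 0.06051566104038711 ((477.05804443359375, 375.2215576171875), (106.35549926757812, 62.058738708496094), 5.380874156951904)
```

View pics/wrist1.png

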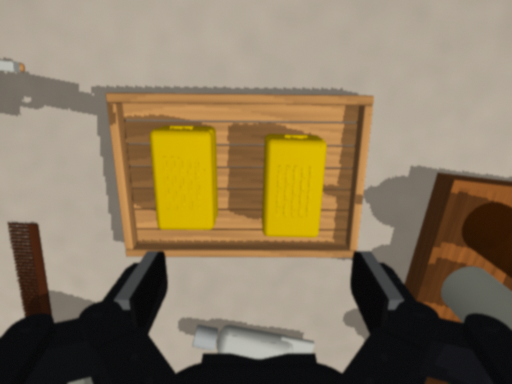

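```bash
python3 - <<'E'
from h import *
plan_lin([.472,.2603,.12],np.pi+.08,8)
E
```

```text
from [0.4619 0.3337 0.2575] yaw -3.0243 total dp [-0.0014 -0.074   0.1375] dyaw -0.0373
dp [[-0.0002, -0.0093, 0.0172], [-0.0002, -0.0093, 0.0172], [-0.0003, -0.0093, 0.0172], [-0.0003, -0.0093, 0.0172], [-0.0004, -0.0093, 0.0172], [-0.0004, -0.0092, 0.0172], [-0.0004, -0.0092, 0.0172], [-0.0005, -0.0092, 0.0172], [0.0, 0.0, 0.0], [0.0, 0.0, 0.0]]
dr [[0.0084, -0.0131, 0.0047], [0.0, 0.0, 0.0047], [0.0, 0.0, 0.0047], [0.0, 0.0, 0.0047], [0.0, 0.0, 0.0047], [0.0, 0.0, 0.0047], [0.0, 0.0, 0.0047], [0.0, 0.0, 0.0047], [0.0, 0.0, 0.0], [0.0, 0.0, 0.0]]
```

>>> arm_command(gripper=[0,0,0,0,0,0,0,0,0,0], dp=[[0,-0.0093,0.017],[0,-0.0093,0.017],[0,-0.0093,0.017],[0,-0.0093,0.017],[0,-0.0093,0.017],[-0.0005,-0.0093,0.017],[-0.0005,-0.0093,0.017],[-0.0005,-0.0093,0.017],[0,0,0],[0,0,0]], dr=[[0.008,-0.013,0.005],[0,0,0.005],[0,0,0.005],[0,0,0.005],[0,0,0.005],[0,0,0.005],[0,0,0.005],[0,0,0.005],[0,0,0],[0,0,0]])

```text
time_s: 3.53
tool_pos: [0.473, 0.2514, 0.115]
orientation: [[-0.998, -0.061, 0.001], [-0.061, 0.998, -0.002], [-0.001, -0.002, -1.0]]
force: [0.1, -0.0, -0.2]
opening: 0.0856
```

```bash
python3 - <<'E'
from h import *
s=status.observe(); pose=(np.array(s['tool_pos']),np.array(s['orientation']))
p,d=read_camera('wrist'); print(pose[0],pose[1].round(4).tolist(),status.observe()['tool_pos'],ctrl.tip_extent)
cv2.imwrite('pics/wrist2.png',p[:,:,::-1])
P=pts('wrist',d,pose=pose)
m=yellow(p); nl,l,st,ce=cv2.connectedComponentsWithStats(m.astype(np.uint8))
for i in range(1,nl):
    if st[i,4]<300: continue
    Q=P[(l==i)&(d>.1)&(P[...,2]>.054)&(P[...,2]<.068)]
    print(st[i],np.median(Q[:,2]),cv2.minAreaRect((Q[:,:2]*1000).astype(np.float32)))
plan_lin([.472,.2603,.048],np.pi+.08,5)
E
```

```text
[0.472978   0.25144448 0.11495205] [[-0.9981, -0.061, 0.0007], [-0.061, 0.9981, -0.0018], [-0.0006, -0.0019, -1.0]] [0.47294624 0.25154642 0.11498251] 0.025
[  216   142   108   174 16966] 0.06066480231318026 ((482.0159606933594, 260.15545654296875), (107.07357788085938, 61.64246368408203), 6.318753242492676)
[  383   146   129   172 19002] 0.060610170255685346 ((477.6349182128906, 374.4957275390625), (107.53390502929688, 61.67148971557617), 5.303189754486084)
from [0.4729 0.2515 0.115 ] yaw -3.0802 total dp [0.0004 0.0088 0.067 ] dyaw 0.0186
dp [[0.0001, 0.0018, 0.0134], [0.0001, 0.0018, 0.0134], [0.0001, 0.0018, 0.0134], [0.0001, 0.0018, 0.0134], [0.0001, 0.0018, 0.0134], [0.0, 0.0, 0.0], [0.0, 0.0, 0.0], [0.0, 0.0, 0.0], [0.0, 0.0, 0.0], [0.0, 0.0, 0.0]]
dr [[-0.0021, 0.0006, -0.0037], [0.0, 0.0, -0.0037], [0.0, 0.0, -0.0037], [0.0, 0.0, -0.0037], [0.0, 0.0, -0.0037], [0.0, 0.0, 0.0], [0.0, 0.0, 0.0], [0.0, 0.0, 0.0], [0.0, 0.0, 0.0], [0.0, 0.0, 0.0]]
```

View pics/wrist2.png

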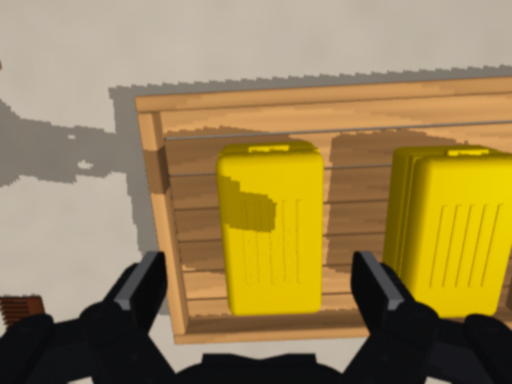

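>>> arm_command(gripper=[0,0,0,0,0,0,0,0,0,0], dp=[[0,0.004,0.004],[0,0.003,0.006],[0,0.0015,0.01],[0,0,0.012],[0,0,0.012],[0,0,0.01],[0,0,0.006],[0,0,0.003],[0,0,0.0],[0,0,0]], dr=[[0,0,-0.015],[0,0,-0.012],[0,0,-0.008],[0,0,-0.003],[0,0,0],[0,0,0],[0,0,0],[0,0,0],[0,0,0],[0,0,0]])

```text
time_s: 4.42
tool_pos: [0.4744, 0.2659, 0.0504]
orientation: [[-0.994, -0.11, 0.008], [-0.11, 0.994, 0.001], [-0.008, 0.0, -1.0]]
force: [0.5, -1.1, 0.4]
opening: 0.0854
```

```bash
python3 - <<'E'
from h import *
s=status.observe(); print(s['force'],s['moment'],s['effort'])
plan_lin([.472,.2596,.048],np.pi+.1,3)
E
```

```text
[ 0.54331768 -1.13603134  0.36298245] [ 0.03158    -0.00102752 -0.03298086] [ 5.42892900e-03 -5.80101085e+01  2.71577436e+01 -1.60016245e-01
 -2.98493716e-03 -9.39761740e-04]
from [0.4744 0.2659 0.0504] yaw -3.031 total dp [ 0.0031 -0.006   0.0024] dyaw -0.0106
dp [[0.001, -0.002, 0.0008], [0.001, -0.002, 0.0008], [0.001, -0.002, 0.0008], [0.0, 0.0, 0.0], [0.0, 0.0, 0.0], [0.0, 0.0, 0.0], [0.0, 0.0, 0.0], [0.0, 0.0, 0.0], [0.0, 0.0, 0.0], [0.0, 0.0, 0.0]]
dr [[0.0004, 0.0083, 0.0035], [0.0, 0.0, 0.0035], [0.0, 0.0, 0.0035], [0.0, 0.0, 0.0], [0.0, 0.0, 0.0], [0.0, 0.0, 0.0], [0.0, 0.0, 0.0], [0.0, 0.0, 0.0], [0.0, 0.0, 0.0], [0.0, 0.0, 0.0]]
```

>>> arm_command(gripper=[0,0,0,0,0.5,1,1,1,1,1], dp=[[0.001,-0.003,0.001],[0.001,-0.001,0.001],[0,0,0],[0,0,0],[0,0,0],[0,0,0],[0,0,0],[0,0,0],[0,0,0],[0,0,0]], dr=[[0,0.004,0.004],[0,0.002,0.003],[0,0,0],[0,0,0],[0,0,0],[0,0,0],[0,0,0],[0,0,0],[0,0,0],[0,0,0]])

```text
time_s: 5.25
tool_pos: [0.4739, 0.2616, 0.0505]
orientation: [[-0.995, -0.103, 0.005], [-0.103, 0.995, 0.002], [-0.006, 0.001, -1.0]]
force: [-0.7, 0.9, -0.9]
opening: 0.0611
```

```bash
python3 - <<'E'
from h import *
s=status.observe(); print(s['tool_pos'],s['orientation'].round(4).tolist(),s['opening'],s['force'],s['moment'])
E
```

```text
[0.47394502 0.2615864  0.05050882] [[-0.9947, -0.1026, 0.0053], [-0.1026, 0.9947, 0.0019], [-0.0055, 0.0014, -1.0]] 0.06110939622195 [-0.67712893  0.88649853 -0.92373891] [-0.04266701  0.0308499  -0.03559506]
```

>>> arm_command(gripper=[1,1,1,1,1,1,1,1,1,1], dp=[[0,0,-0.004],[0,0,-0.008],[0,0,-0.012],[0,0,-0.012],[0,0,-0.012],[0,0,-0.008],[0,0,-0.004],[0,0,0],[0,0,0],[0,0,0]], dr=[[0,0,0],[0,0,0],[0,0,0],[0,0,0],[0,0,0],[0,0,0],[0,0,0],[0,0,0],[0,0,0],[0,0,0]])

```text
time_s: 6.08
tool_pos: [0.4731, 0.2614, 0.1158]
orientation: [[-0.995, -0.103, 0.005], [-0.103, 0.995, 0.002], [-0.005, 0.001, -1.0]]
force: [0.2, 0.2, -2.0]
opening: 0.0616
```

```bash
python3 - <<'E'
from h import *
for k in range(6):
    s=status.observe(); print(s['time_s'],s['tool_pos'],s['force'],s['moment'],s['effort'][1:4])
    p,d=read_camera('side')
cv2.imwrite('pics/side1.png',p[:,:,::-1])
E
```

```text
6.0833 [0.4731246  0.26138795 0.11584568] [ 0.18389811  0.16612036 -2.04046942] [0.00187738 0.05462509 0.03688296] [-5.73663425e+01  3.11036289e+01  1.81888574e-02]
6.1333 [0.47303507 0.26136727 0.1156503 ] [ 0.35198094  0.6734439  -0.65040881] [ 0.02158617 -0.00423154 -0.01001812] [-5.72433221e+01  3.10713601e+01 -4.08494461e-02]
6.1833 [0.47295557 0.26134813 0.11553293] [ 0.10721194  0.32603134 -1.32223833] [0.03165979 0.00387702 0.0118054 ] [-5.72776222e+01  3.10193861e+01 -5.64706733e-02]
6.2333 [0.47296536 0.26131387 0.11551631] [-0.52250553  0.07012287 -1.61940796] [ 0.025665   -0.00325363  0.01498209] [-5.71720362e+01  3.09392452e+01 -5.67455229e-02]
6.2833 [0.47300703 0.26132524 0.11553764] [ 0.70896073  0.83144286 -1.54541118] [ 3.05515437e-02 -2.86729000e-05 -3.70803995e-03] [-5.70691502e+01  3.08766890e+01 -5.36946987e-02]
6.3333 [0.47304859 0.26137219 0.11561524] [-0.21422206 -1.02522696 -1.08732887] [-0.01143971  0.01398214  0.0063056 ] [-5.69891667e+01  3.08396673e+01 -5.16516867e-02]
```

View pics/side1.png

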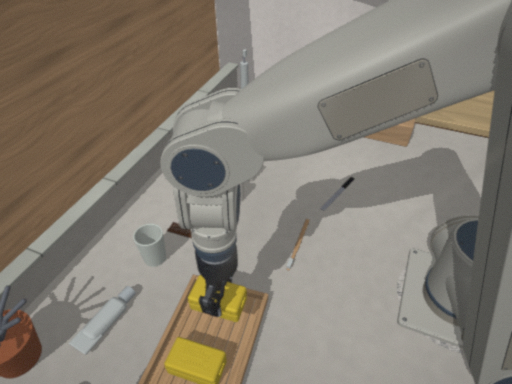

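```bash
python3 - <<'E'
from h import *
plan_lin([.478,.05,.09],np.pi+.08,8)
E
```

```text
from [0.4731 0.2614 0.1157] yaw -3.0386 total dp [ 0.0168 -0.2107  0.0257] dyaw -0.023
dp [[0.0021, -0.0263, 0.0032], [0.002, -0.0263, 0.0032], [0.002, -0.0264, 0.0032], [0.0019, -0.0264, 0.0032], [0.0018, -0.0264, 0.0032], [0.0017, -0.0264, 0.0032], [0.0017, -0.0264, 0.0032], [0.0016, -0.0264, 0.0032], [0.0, 0.0, 0.0], [0.0, 0.0, 0.0]]
dr [[0.0011, 0.0044, 0.0029], [0.0, 0.0, 0.0029], [0.0, 0.0, 0.0029], [0.0, 0.0, 0.0029], [0.0, 0.0, 0.0029], [0.0, 0.0, 0.0029], [0.0, 0.0, 0.0029], [0.0, 0.0, 0.0029], [0.0, 0.0, 0.0], [0.0, 0.0, 0.0]]
```

>>> arm_command(gripper=[1,1,1,1,1,1,1,1,1,1], dp=[[0.002,-0.015,0],[0.002,-0.028,0],[0.002,-0.032,0.002],[0.002,-0.032,0.004],[0.002,-0.032,0.004],[0.002,-0.028,0.004],[0.002,-0.018,0.004],[0.001,-0.009,0.002],[0,0,0],[0,0,0]], dr=[[0.001,0.004,0.004],[0,0,0.003],[0,0,0.003],[0,0,0.003],[0,0,0.003],[0,0,0.003],[0,0,0],[0,0,0],[0,0,0],[0,0,0]])

```text
time_s: 7.22
tool_pos: [0.4763, 0.0604, 0.0933]
orientation: [[-0.996, -0.086, -0.0], [-0.086, 0.996, 0.001], [0.0, 0.001, -1.0]]
force: [0.2, 0.9, -0.9]
opening: 0.0614
```

```bash
python3 - <<'E'
from h import *
plan_lin([.478,.05,.041],np.pi+.08,5)
E
```

```text
from [0.4763 0.0604 0.0933] yaw -3.0556 total dp [-0.0008 -0.0105  0.0523] dyaw -0.006
dp [[-0.0002, -0.0021, 0.0105], [-0.0002, -0.0021, 0.0105], [-0.0002, -0.0021, 0.0105], [-0.0002, -0.0021, 0.0105], [-0.0002, -0.0021, 0.0105], [0.0, 0.0, 0.0], [0.0, 0.0, 0.0], [0.0, 0.0, 0.0], [0.0, 0.0, 0.0], [0.0, 0.0, 0.0]]
dr [[0.001, -0.0001, 0.0012], [0.0, 0.0, 0.0012], [0.0, 0.0, 0.0012], [0.0, 0.0, 0.0012], [0.0, 0.0, 0.0012], [0.0, 0.0, 0.0], [0.0, 0.0, 0.0], [0.0, 0.0, 0.0], [0.0, 0.0, 0.0], [0.0, 0.0, 0.0]]
```

>>> arm_command(gripper=[1,1,1,1,1,1,1,1,1,1], dp=[[0,-0.004,0.004],[0,-0.003,0.008],[0,-0.002,0.011],[0,0,0.011],[0,0,0.008],[0,0,0.004],[0,0,0.001],[0,0,0],[0,0,0],[0,0,0]], dr=[[0,0,0],[0,0,0],[0,0,0],[0,0,0],[0,0,0],[0,0,0],[0,0,0],[0,0,0],[0,0,0],[0,0,0]])

```text
time_s: 8.05
tool_pos: [0.478, 0.0567, 0.0428]
orientation: [[-0.995, -0.095, 0.001], [-0.095, 0.995, 0.002], [-0.001, 0.002, -1.0]]
force: [0.3, -0.1, -1.0]
opening: 0.0617
```

>>> arm_command(gripper=[1,1,1,1,0.6,0.3,0,0,0,0], dp=[[0,0,0.002],[0,0,0.001],[0,0,0.0005],[0,0,0],[0,0,0],[0,0,0],[0,0,0],[0,0,0],[0,0,0],[0,0,0]], dr=[[0,0,0],[0,0,0],[0,0,0],[0,0,0],[0,0,0],[0,0,0],[0,0,0],[0,0,0],[0,0,0],[0,0,0]])

```text
time_s: 8.88
tool_pos: [0.4792, 0.0565, 0.0406]
orientation: [[-0.995, -0.095, 0.005], [-0.095, 0.996, 0.002], [-0.005, 0.001, -1.0]]
force: [-0.6, 0.3, 0.1]
opening: 0.0853
```

>>> arm_command(gripper=[0,0,0,0,0,0,0,0,0,0], dp=[[0,0,-0.005],[0,0,-0.012],[0,0,-0.02],[0,0,-0.02],[0,0,-0.015],[0,0.008,-0.008],[0,0.02,-0.002],[0,0.03,0],[0,0.035,0],[0,0.035,0]], dr=[[0,0,0],[0,0,0],[0,0,0],[0,0,0],[0,0,0],[0,0,0],[0,0,0],[0,0,0],[0,0,0],[0,0,0]])

```text
time_s: 9.72
tool_pos: [0.4672, 0.1846, 0.1293]
orientation: [[-0.996, -0.084, 0.006], [-0.084, 0.996, 0.002], [-0.006, 0.001, -1.0]]
force: [0.2, -0.4, 0.9]
opening: 0.0852
```

```bash
python3 - <<'E'
from h import *
plan_lin([.4675,.375,.12],np.pi+.093,8)
E
```

```text
from [0.4672 0.1846 0.1293] yaw -3.0572 total dp [-0.0163  0.1897  0.0093] dyaw 0.0086
dp [[-0.002, 0.0237, 0.0012], [-0.0021, 0.0237, 0.0012], [-0.0021, 0.0237, 0.0012], [-0.0021, 0.0237, 0.0012], [-0.0021, 0.0237, 0.0012], [-0.0022, 0.0237, 0.0012], [-0.0022, 0.0237, 0.0012], [-0.0022, 0.0237, 0.0012], [0.0, 0.0, 0.0], [0.0, 0.0, 0.0]]
dr [[0.001, 0.0064, -0.0011], [0.0, 0.0, -0.0011], [0.0, 0.0, -0.0011], [0.0, 0.0, -0.0011], [0.0, 0.0, -0.0011], [0.0, 0.0, -0.0011], [0.0, 0.0, -0.0011], [0.0, 0.0, -0.0011], [0.0, 0.0, 0.0], [0.0, 0.0, 0.0]]
```

>>> arm_command(gripper=[0,0,0,0,0,0,0,0,0,0], dp=[[-0.002,0.03,0.001],[-0.002,0.03,0.001],[-0.002,0.03,0.001],[-0.002,0.028,0.001],[-0.002,0.022,0.001],[-0.002,0.015,0.001],[-0.002,0.008,0.001],[0,0.004,0],[0,0,0],[0,0,0]], dr=[[0.001,0.006,-0.001],[0,0,-0.001],[0,0,-0.001],[0,0,-0.001],[0,0,-0.001],[0,0,-0.001],[0,0,-0.001],[0,0,0],[0,0,0],[0,0,0]])

```text
time_s: 10.55
tool_pos: [0.4597, 0.3706, 0.1214]
orientation: [[-0.995, -0.099, -0.001], [-0.099, 0.995, 0.001], [0.001, 0.001, -1.0]]
force: [0.2, -0.8, 0.4]
opening: 0.0857
```

```bash
python3 - <<'E'
from h import *
s=status.observe(); pose=(np.array(s['tool_pos']),np.array(s['orientation']))
p,d=read_camera('wrist'); print(pose[0],status.observe()['tool_pos'])
P=pts('wrist',d,pose=pose)
m=yellow(p); nl,l,st,ce=cv2.connectedComponentsWithStats(m.astype(np.uint8))
for i in range(1,nl):
    if st[i,4]<300: continue
    Q=P[(l==i)&(d>.1)&(P[...,2]>.054)&(P[...,2]<.068)]
    if len(Q): print(st[i],np.median(Q[:,2]),cv2.minAreaRect((Q[:,:2]*1000).astype(np.float32)))
plan_lin([.4675,.375,.05],np.pi+.093,6)
E
```

```text
[0.45966218 0.37056234 0.12139187] [0.45973213 0.37029345 0.12146285]
[  214   153   102   166 15600] 0.060641791862357186 ((477.3451843261719, 375.6911926269531), (107.11775207519531, 61.49131774902344), 5.313109874725342)
from [0.4597 0.3703 0.1215] yaw -3.0425 total dp [-0.0082  0.0039  0.0715] dyaw -0.006
dp [[-0.0014, 0.0007, 0.0119], [-0.0014, 0.0007, 0.0119], [-0.0014, 0.0007, 0.0119], [-0.0014, 0.0007, 0.0119], [-0.0014, 0.0007, 0.0119], [-0.0014, 0.0007, 0.0119], [0.0, 0.0, 0.0], [0.0, 0.0, 0.0], [0.0, 0.0, 0.0], [0.0, 0.0, 0.0]]
dr [[0.001, -0.0014, 0.001], [0.0, 0.0, 0.001], [0.0, 0.0, 0.001], [0.0, 0.0, 0.001], [0.0, 0.0, 0.001], [0.0, 0.0, 0.001], [0.0, 0.0, 0.0], [0.0, 0.0, 0.0], [0.0, 0.0, 0.0], [0.0, 0.0, 0.0]]
```

>>> arm_command(gripper=[0,0,0,0,0,0,0,0,0,0], dp=[[-0.003,0.002,0.005],[-0.002,0.002,0.01],[0,0.001,0.013],[0,0,0.013],[0,0,0.012],[0,0,0.008],[0,0,0.004],[0,0,0.001],[0,0,0],[0,0,0]], dr=[[0.001,0,0.003],[0,0,0.002],[0,0,0.001],[0,0,0],[0,0,0],[0,0,0],[0,0,0],[0,0,0],[0,0,0],[0,0,0]])

```text
time_s: 11.43
tool_pos: [0.4672, 0.371, 0.0499]
orientation: [[-0.997, -0.083, -0.001], [-0.083, 0.997, -0.001], [0.001, -0.001, -1.0]]
force: [0.4, -0.1, 0.2]
opening: 0.0854
```

```bash
python3 - <<'E'
from h import *
plan_lin([.4655,.375,.05],np.pi+.093,3)
E
```

```text
from [0.4672 0.371  0.0499] yaw -3.0585 total dp [ 0.0014  0.0042 -0.0001] dyaw 0.01
dp [[0.0005, 0.0014, 0.0], [0.0005, 0.0014, 0.0], [0.0004, 0.0014, 0.0], [0.0, 0.0, 0.0], [0.0, 0.0, 0.0], [0.0, 0.0, 0.0], [0.0, 0.0, 0.0], [0.0, 0.0, 0.0], [0.0, 0.0, 0.0], [0.0, 0.0, 0.0]]
dr [[-0.0006, -0.0008, -0.0033], [0.0, 0.0, -0.0033], [0.0, 0.0, -0.0033], [0.0, 0.0, 0.0], [0.0, 0.0, 0.0], [0.0, 0.0, 0.0], [0.0, 0.0, 0.0], [0.0, 0.0, 0.0], [0.0, 0.0, 0.0], [0.0, 0.0, 0.0]]
```

>>> arm_command(gripper=[0,0,0,0.3,0.6,1,1,1,1,1], dp=[[0.001,0.003,0],[0,0.001,0],[0,0,0],[0,0,0],[0,0,0],[0,0,0],[0,0,0],[0,0,0],[0,0,0],[0,0,0]], dr=[[0,0,-0.006],[0,0,-0.002],[0,0,0],[0,0,0],[0,0,0],[0,0,0],[0,0,0],[0,0,0],[0,0,0],[0,0,0]])

```text
time_s: 12.27
tool_pos: [0.4665, 0.3761, 0.0524]
orientation: [[-0.996, -0.092, 0.003], [-0.092, 0.996, 0.001], [-0.003, 0.001, -1.0]]
force: [0.3, -0.4, 0.1]
opening: 0.0612
```

>>> arm_command(gripper=[1,1,1,1,1,1,1,1,1,1], dp=[[0,0,-0.004],[0,0,-0.008],[0,0,-0.013],[0,0,-0.015],[0,0,-0.015],[0,0,-0.01],[0,0,-0.005],[0,0,0],[0,0,0],[0,0,0]], dr=[[0,0,0],[0,0,0],[0,0,0],[0,0,0],[0,0,0],[0,0,0],[0,0,0],[0,0,0],[0,0,0],[0,0,0]])

```text
time_s: 13.1
tool_pos: [0.4651, 0.3752, 0.1271]
orientation: [[-0.996, -0.092, -0.001], [-0.092, 0.996, -0.0], [0.001, -0.0, -1.0]]
force: [-0.6, 0.1, -2.2]
opening: 0.0618
```

```bash
python3 - <<'E'
from h import *
F=[]
for k in range(8):
    s=status.observe(); F.append(s['force'])
    p,d=read_camera(['side','wrist'][k%2])
    cv2.imwrite(f'pics/l2_{k%2}.png',p[:,:,::-1])
print(s['time_s'],s['tool_pos'],s['opening'],yawof(s['orientation']),np.array(F)[:,2].round(2),np.mean(F,0))
E
```

```text
13.45 [0.46512016 0.37519659 0.12690813] 0.0616334656059276 -3.0494253611723634 [-2.19 -2.02 -2.94 -2.76 -2.14 -2.31 -2.81 -2.56] [-0.01262536  0.23294527 -2.46696442]
```

View pics/l2_0.png

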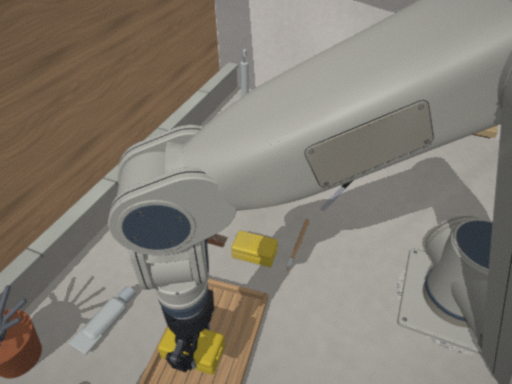

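View pics/l2_1.png

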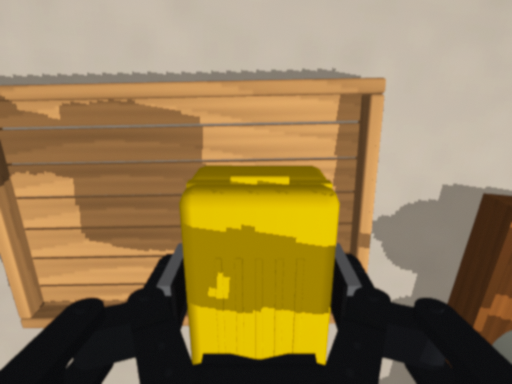

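```bash
python3 - <<'E'
from h import *
plan_polar([.5134,-.1675,.135],-np.pi+.067,19)
E
```

```text
dp [[-0.014, -0.028, -0.0004], [-0.0125, -0.0286, -0.0004], [-0.0109, -0.029, -0.0004], [-0.0094, -0.0294, -0.0004], [-0.0078, -0.0297, -0.0004], [-0.0062, -0.0299, -0.0004], [-0.0047, -0.03, -0.0004], [-0.0031, -0.0301, -0.0004], [-0.0015, -0.03, -0.0004], [0.0, -0.0299, -0.0004]]
dr [[0.0, 0.0, 0.0013], [0.0, 0.0, 0.0013], [0.0, 0.0, 0.0013], [0.0, 0.0, 0.0013], [0.0, 0.0, 0.0013], [0.0, 0.0, 0.0013], [0.0, 0.0, 0.0013], [0.0, 0.0, 0.0013], [0.0, 0.0, 0.0013], [0.0, 0.0, 0.0013]]
dp [[0.0015, -0.0297, -0.0004], [0.003, -0.0294, -0.0004], [0.0045, -0.0291, -0.0004], [0.006, -0.0287, -0.0004], [0.0074, -0.0282, -0.0004], [0.0088, -0.0276, -0.0004], [0.0102, -0.027, -0.0004], [0.0115, -0.0262, -0.0004], [0.0128, -0.0255, -0.0004], [0.0, 0.0, 0.0]]
dr [[0.0, 0.0, 0.0013], [0.0, 0.0, 0.0013], [0.0, 0.0, 0.0013], [0.0, 0.0, 0.0013], [0.0, 0.0, 0.0013], [0.0, 0.0, 0.0013], [0.0, 0.0, 0.0013], [0.0, 0.0, 0.0013], [0.0, 0.0, 0.0013], [0.0, 0.0, 0.0]]
```

>>> arm_command(gripper=[1,1,1,1,1,1,1,1,1,1], dp=[[-0.006,-0.012,-0.002],[-0.01,-0.024,-0.002],[-0.01,-0.029,-0.001],[-0.0095,-0.0295,-0.001],[-0.008,-0.0295,-0.001],[-0.006,-0.03,-0.001],[-0.0045,-0.03,-0.001],[-0.003,-0.03,0],[-0.0015,-0.03,0],[0,-0.03,0]], dr=[[0,0,0.001],[0,0,0.001],[0,0,0.001],[0,0,0.001],[0,0,0.001],[0,0,0.001],[0,0,0.001],[0,0,0.001],[0,0,0.001],[0,0,0.001]])

```text
time_s: 14.33
tool_pos: [0.5524, 0.0973, 0.1364]
orientation: [[-0.996, -0.091, 0.001], [-0.091, 0.996, -0.001], [-0.001, -0.001, -1.0]]
force: [1.1, 0.1, -2.5]
opening: 0.0614
```

```bash
python3 - <<'E'
from h import *
plan_polar([.5134,-.1675,.135],-np.pi+.067,9)
E
```

```text
dp [[0.0006, -0.0305, 0.0002], [0.0022, -0.0303, 0.0002], [0.0037, -0.0301, 0.0002], [0.0053, -0.0297, 0.0002], [0.0068, -0.0293, 0.0002], [0.0083, -0.0287, 0.0002], [0.0097, -0.0282, 0.0002], [0.0111, -0.0275, 0.0002], [0.0125, -0.0268, 0.0002], [0.0, 0.0, 0.0]]
dr [[0.0, 0.0, 0.0026], [0.0, 0.0, 0.0026], [0.0, 0.0, 0.0026], [0.0, 0.0, 0.0026], [0.0, 0.0, 0.0026], [0.0, 0.0, 0.0026], [0.0, 0.0, 0.0026], [0.0, 0.0, 0.0026], [0.0, 0.0, 0.0026], [0.0, 0.0, 0.0]]
```

>>> arm_command(gripper=[1,1,1,1,1,1,1,1,1,1], dp=[[0.001,-0.0305,0],[0.002,-0.0305,0],[0.004,-0.03,0],[0.0055,-0.03,0],[0.007,-0.0295,0],[0.0085,-0.0285,0],[0.0095,-0.025,0],[0.009,-0.018,0],[0.006,-0.01,0],[0.001,-0.002,0]], dr=[[0,0,0.003],[0,0,0.003],[0,0,0.003],[0,0,0.003],[0,0,0.003],[0,0,0.003],[0,0,0.003],[0,0,0.001],[0,0,0],[0,0,0]])

```text
time_s: 15.17
tool_pos: [0.5147, -0.1642, 0.1376]
orientation: [[-0.998, -0.059, 0.004], [-0.059, 0.998, -0.005], [-0.003, -0.005, -1.0]]
force: [-0.2, -0.3, -2.6]
opening: 0.0615
```

```bash
python3 - <<'E'
from h import *
s=status.observe(); pose=(np.array(s['tool_pos']),np.array(s['orientation'])); print(pose[0],yawof(pose[1]),s['opening'])
for n in ['wrist','scene','side']:
    p,d=read_camera(n); np.savez(f'pics/n_{n}.npz',p=p,d=d,t=pose[0],R=pose[1]); cv2.imwrite(f'pics/n_{n}.png',p[:,:,::-1])
print(status.observe()['tool_pos'])
E
```

```text
[ 0.51469366 -0.16418882  0.13762689] -3.0830207408511825 0.06151402030153791
[ 0.515665   -0.1618244   0.13761835]
```

View pics/n_wrist.png

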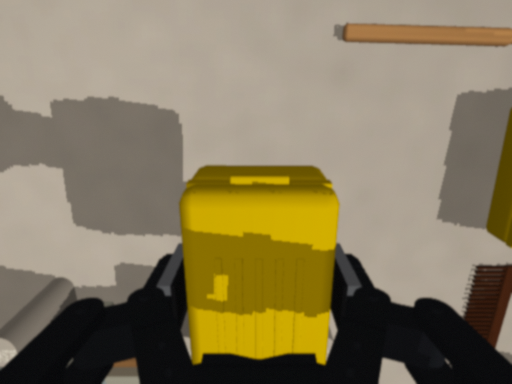

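View pics/n_scene.png

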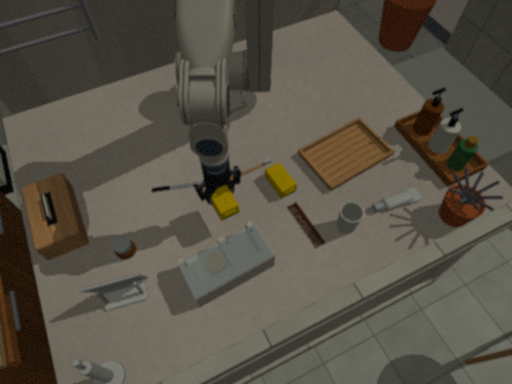

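```bash
python3 - <<'E'
from h import *
yaw=.067; xn=np.array([np.cos(yaw),np.sin(yaw)]); yn=np.array([-xn[1],xn[0]])
s=status.observe(); t=np.array(s['tool_pos']); print('tcp uv',t[:2]@xn,t[:2]@yn)
for n in ['scene','side']:
    z=np.load(f'pics/n_{n}.npz'); p,d=z['p'],z['d']; P=pts(n,d); P[...,2]-=.0017 if n=='scene' else -.0004
    m=yellow(p); nl,l,st,ce=cv2.connectedComponentsWithStats(m.astype(np.uint8))
    for i in range(1,nl):
        if st[i,4]<80: continue
        Q=P[(l==i)&(d>.2)]; zt=np.percentile(Q[:,2],90); T=Q[(Q[:,2]>zt-.008)&(Q[:,2]<zt+.008)]
        U=np.c_[T[:,:2]@xn,T[:,:2]@yn]
        print(n,st[i],round(zt,3),'u',np.percentile(U[:,0],[1,99]).round(4),'v',np.percentile(U[:,1],[2,98]).round(4),cv2.minAreaRect((T[:,:2]*1000).astype(np.float32)))
    # niche, points between z .02 and .079
    Q=P[(d>.2)&(P[...,0]>.585)&(P[...,0]<.66)&(P[...,1]>-.4)&(P[...,1]<-.06)&(P[...,2]>.02)&(P[...,2]<.079)&~m]
    U=np.c_[Q[:,:2]@xn,Q[:,:2]@yn]; U=U[U[:,0]<.615]
    h,e=np.histogram(U[:,1],bins=np.arange(-.36,-.10,.004)); print([(round(float(a),3),int(b)) for a,b in zip(e,h) if b])
z=np.load('pics/side0.npz'); d=z['d']; P=pts('side',d); P[...,2]+=.0004
U=np.stack([P[...,:2]@xn,P[...,:2]@yn],-1)
k=(d>.2)&(U[...,0]>.605)&(U[...,0]<.64)&(P[...,2]>.015)&(P[...,2]<.066)
for lo,hi in [(-.155,-.13),(-.25,-.22)]:
    q=U[k&(U[...,1]>lo)&(U[...,1]<hi)]; print('wall v',np.median(q[:,1]),q[:,1].std(),len(q))
z=np.load('pics/scene0.npz'); d=z['d']; P=pts('scene',d); P[...,2]-=.0017
U=np.stack([P[...,:2]@xn,P[...,:2]@yn],-1)
k=(d>.2)&(U[...,0]>.585)&(U[...,0]<.616)&(P[...,2]>.066)&(P[...,2]<.079)
for lo,hi in [(-.19,-.13),(-.28,-.22)]:
    q=U[k&(U[...,1]>lo)&(U[...,1]<hi)]; print('nose top v',np.percentile(q[:,1],[3,50,97]),len(q))
E
```

```text
tcp uv 0.5036738978297778 -0.19598502993663738
scene [266 163  30  31 516] 0.051 u [0.4408 0.5443] v [-0.0031  0.052 ] ((489.9066467285156, 56.2517204284668), (106.9358139038086, 59.2569465637207), 3.7951302528381348)
scene [212 186  27  31 525] 0.148 u [0.491  0.5686] v [-0.2258 -0.1704] ((542.0426025390625, -161.8184051513672), (59.603675842285156, 81.40009307861328), 89.8321304321289)
[(-0.304, 1), (-0.264, 6), (-0.26, 11), (-0.256, 9), (-0.252, 10), (-0.248, 8), (-0.244, 7), (-0.168, 6), (-0.164, 8), (-0.16, 9), (-0.156, 10), (-0.152, 9), (-0.148, 5)]
[(-0.264, 1), (-0.26, 5), (-0.256, 4), (-0.252, 6), (-0.248, 7), (-0.244, 51), (-0.24, 28), (-0.236, 1), (-0.168, 4), (-0.164, 4), (-0.16, 13), (-0.156, 17), (-0.152, 29), (-0.148, 66), (-0.144, 38)]
wall v -0.1441676277523425 0.0014153628728587064 139
wall v -0.2402263448609589 0.0016168140865023906 108
nose top v [-0.16558675 -0.15545149 -0.1455102 ] 46
nose top v [-0.26169878 -0.25237166 -0.24106828] 50
```

>>> arm_command(gripper=[1,1,1,1,1,1,1,1,1,1], dp=[[0,-0.003,0.006],[0,-0.002,0.014],[0,0,0.018],[0,0,0.018],[0,0,0.016],[0,0,0.01],[0,0,0.005],[0,0,0.001],[0,0,0],[0,0,0]], dr=[[-0.004,0.002,-0.004],[0,0,-0.002],[0,0,0],[0,0,0],[0,0,0],[0,0,0],[0,0,0],[0,0,0],[0,0,0],[0,0,0]])

```text
time_s: 16.15
tool_pos: [0.5204, -0.1594, 0.0445]
orientation: [[-0.997, -0.082, 0.004], [-0.082, 0.997, 0.002], [-0.004, 0.001, -1.0]]
force: [0.6, 0.3, -1.4]
opening: 0.0615
```

```bash
cat >> h.py <<'E'
NY=.067; xn=np.array([np.cos(NY),np.sin(NY)]); yn=np.array([-xn[1],xn[0]])
def uv():
    s=status.observe(); t=np.array(s['tool_pos']); R=np.array(s['orientation'])
    print('t',round(s['time_s'],2),'u,v,z',(t[:2]@xn).round(4),(t[:2]@yn).round(4),t[2].round(4),'yaw-NY',round((yawof(R)+np.pi-NY+np.pi)%(2*np.pi)-np.pi,4),'tilt',R[:2,2].round(4),'F uvz',[round(float(x),2) for x in (s['force'][:2]@xn,s['force'][:2]@yn,s['force'][2])],'op',round(s['opening'],4))
E
python3 -c "
from h import *
uv()"
```

```text
t 16.15 u,v,z 0.5085 -0.1939 0.0445 yaw-NY 0.0153 tilt [0.0035 0.0017] F uvz [0.65, 0.27, -1.45] op 0.0615
```

>>> arm_command(gripper=[1,1,1,1,1,1,1,1,1,1], dp=[[0,-0.003,0],[0,-0.003,0],[0,-0.001,0],[0,-0.0005,0],[0,0,0],[0,0,0],[0,0,0],[0,0,0],[0,0,0],[0,0,0]], dr=[[0,0,0.006],[0,0.002,0.004],[0,0,0.002],[0,0,0],[0,0,0],[0,0,0],[0,0,0],[0,0,0],[0,0,0],[0,0,0]])

```text
time_s: 16.98
tool_pos: [0.5226, -0.1685, 0.0475]
orientation: [[-0.998, -0.069, 0.006], [-0.069, 0.998, -0.001], [-0.006, -0.001, -1.0]]
force: [-1.1, 0.6, -2.3]
opening: 0.0616
```

```bash
python3 -c "
from h import *
uv()
p,d=read_camera('scene');P=pts('scene',d);P[...,2]-=.0017
m=yellow(p); nl,l,st,ce=cv2.connectedComponentsWithStats(m.astype(np.uint8))
for i in range(1,nl):
    if st[i,4]<80: continue
    T=P[(l==i)&(d>.2)]; zt=np.percentile(T[:,2],90);T=T[abs(T[:,2]-zt)<.008]; U=np.c_[T[:,:2]@xn,T[:,:2]@yn]
    print(st[i],zt,np.percentile(U[:,0],[1,99]),np.percentile(U[:,1],[2,98]),np.percentile(U[U[:,0]>U[:,0].max()-.02][:,1],[2,98]))
cv2.imwrite('pics/sc3.png',cv2.resize(p[140:300,150:320,::-1],None,fx=4,fy=3.6))
"
```

```text
t 16.98 u,v,z 0.5101 -0.2032 0.0475 yaw-NY 0.0019 tilt [ 0.0061 -0.001 ] F uvz [-1.05, 0.69, -2.32] op 0.0616
[266 163  30  31 517] 0.05015493708980884 [0.44106705 0.54409504] [-0.00336106  0.05153623] [-0.00196723  0.05177036]
[215 205  25  28 461] 0.057403091965444276 [0.50073387 0.57479273] [-0.23131551 -0.17489387] [-0.23111063 -0.17559494]
```

View pics/sc3.png

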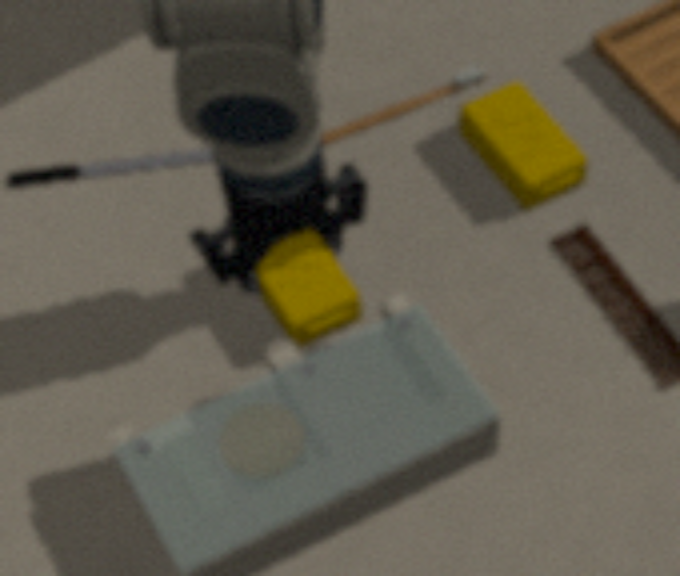

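>>> arm_command(gripper=[1,1,1,1,1,1,1,1,1,1], dp=[[-0.003,0,0.001],[-0.006,0,0.001],[-0.008,0,0.001],[-0.008,0,0],[-0.008,0,0],[-0.007,0,0],[-0.005,0,0],[-0.002,0,0],[0,0,0],[0,0,0]], dr=[[0,0.003,0],[0,0.002,0],[0,0,0],[0,0,0],[0,0,0],[0,0,0],[0,0,0],[0,0,0],[0,0,0],[0,0,0]])

```text
time_s: 17.87
tool_pos: [0.5759, -0.1645, 0.0434]
orientation: [[-0.998, -0.07, 0.001], [-0.07, 0.998, -0.001], [-0.0, -0.001, -1.0]]
force: [0.1, -0.5, -1.7]
opening: 0.0611
```

```bash
python3 -c "
from h import *
uv()"
```

```text
t 17.87 u,v,z 0.5636 -0.2027 0.0434 yaw-NY 0.003 tilt [ 0.0006 -0.0011] F uvz [0.05, -0.51, -1.73] op 0.0611
```

>>> arm_command(gripper=[1,1,1,1,1,0.7,0.4,0,0,0], dp=[[0,0,0.0015],[0,0,0.001],[0,0,0.0005],[0,0,0],[0,0,0],[0,0,0],[0,0,0],[0,0,0],[0,0,0],[0,0,0]], dr=[[0,0,0],[0,0,0],[0,0,0],[0,0,0],[0,0,0],[0,0,0],[0,0,0],[0,0,0],[0,0,0],[0,0,0]])

```text
time_s: 18.7
tool_pos: [0.5751, -0.1649, 0.0412]
orientation: [[-0.998, -0.069, 0.002], [-0.069, 0.998, -0.002], [-0.001, -0.002, -1.0]]
force: [0.4, -0.3, 1.1]
opening: 0.0855
```

```bash
python3 -c "
from h import *
uv()
p,d=read_camera('scene');P=pts('scene',d);P[...,2]-=.0017
cv2.imwrite('pics/sc4.png',cv2.resize(p[140:300,150:320,::-1],None,fx=4,fy=3.6))
"
```

```text
t 18.7 u,v,z 0.5628 -0.203 0.0412 yaw-NY 0.0021 tilt [ 0.0015 -0.0016] F uvz [0.34, -0.34, 1.06] op 0.0855
```

View pics/sc4.png

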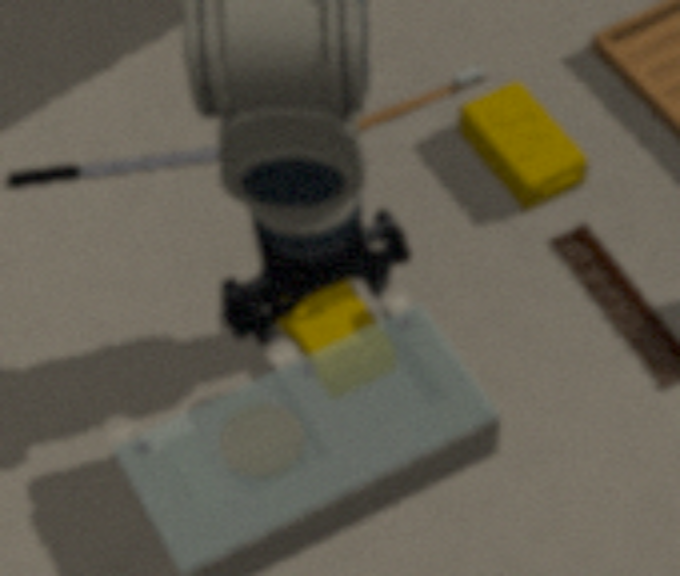

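>>> arm_command(gripper=[0,0,0,0,0,0,0,0.5,1,1], dp=[[0,0,-0.006],[0,0,-0.013],[0,0,-0.018],[0,0,-0.016],[0.005,0,-0.01],[0.012,0,-0.004],[0.018,0,0],[0.018,0,0],[0.01,0,0],[0.004,0,0]], dr=[[0,0,0],[0,0,0],[0,0,0],[0,0,0],[0,0,0],[0,0,0],[0,0,0],[0,0,0],[0,0,0],[0,0,0]])

```text
time_s: 19.58
tool_pos: [0.5029, -0.1691, 0.1126]
orientation: [[-0.998, -0.07, 0.002], [-0.07, 0.998, -0.002], [-0.001, -0.002, -1.0]]
force: [-0.3, -0.1, -0.0]
opening: 0.0518
```

```bash
python3 -c "
from h import *
uv()
s=status.observe(); pose=(np.array(s['tool_pos']),np.array(s['orientation']))
p,d=read_camera('wrist'); cv2.imwrite('pics/w5.png',p[:,:,::-1]); P=pts('wrist',d,pose=pose)
m=yellow(p); nl,l,st,ce=cv2.connectedComponentsWithStats(m.astype(np.uint8))
for i in range(1,nl):
    if st[i,4]<300: continue
    T=P[(l==i)&(d>.1)&(P[...,2]>.04)&(P[...,2]<.056)]; U=np.c_[T[:,:2]@xn,T[:,:2]@yn]
    if len(T): print(st[i],np.percentile(U,[1,99],axis=0),cv2.minAreaRect((U*1000).astype(np.float32)))
uv()
"
```

```text
t 19.58 u,v,z 0.4904 -0.2024 0.1126 yaw-NY 0.0033 tilt [ 0.0016 -0.0021] F uvz [-0.29, -0.07, -0.03] op 0.0518
[  213   235    91   125 10362] [[ 0.51975842 -0.2319928 ]
 [ 0.594735   -0.17328939]] ((558.3848876953125, -202.47589111328125), (61.36505889892578, 79.21066284179688), 89.83274841308594)
t 19.63 u,v,z 0.4902 -0.2023 0.1126 yaw-NY 0.0032 tilt [ 0.0012 -0.0019] F uvz [-0.79, 0.22, -0.73] op 0.0441
```

View pics/w5.png

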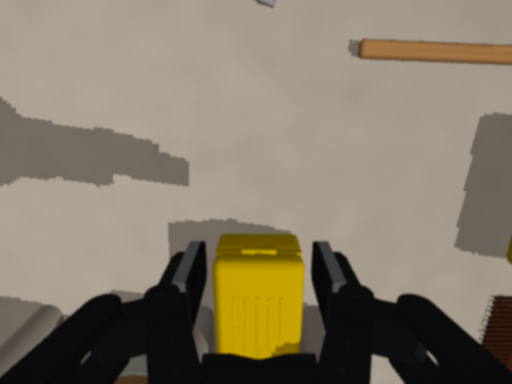

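>>> arm_command(gripper=[1,1,1,1,1,1,1,1,1,1], dp=[[0.003,0,0],[0.002,0,0.004],[0,0,0.01],[0,0,0.013],[0,0,0.013],[0,0,0.01],[0,0,0.005],[0,0,0.002],[0,0,0],[0,0,0]], dr=[[0,0,0.002],[0,0,0],[0,0,0],[0,0,0],[0,0,0],[0,0,0],[0,0,0],[0,0,0],[0,0,0],[0,0,0]])

```text
time_s: 20.47
tool_pos: [0.4996, -0.1696, 0.048]
orientation: [[-0.998, -0.069, 0.001], [-0.069, 0.998, -0.001], [-0.0, -0.001, -1.0]]
force: [-0.4, -0.9, 0.6]
opening: -0.0002
```

```bash
python3 -c "
from h import *
uv()"
```

```text
t 20.47 u,v,z 0.4871 -0.2026 0.048 yaw-NY 0.0017 tilt [ 0.0005 -0.001 ] F uvz [-0.5, -0.89, 0.6] op -0.0002
```

>>> arm_command(gripper=[1,1,1,1,1,1,1,1,1,1], dp=[[-0.002,0,0],[-0.003,0,0],[-0.003,0,0],[-0.003,0,0],[-0.003,0,0],[-0.004,0,0],[-0.004,0,0],[-0.005,0,0],[-0.005,0,0],[-0.005,0,0]], dr=[[0,0,0],[0,0,0],[0,0,0],[0,0,0],[0,0,0],[0,0,0],[0,0,0],[0,0,0],[0,0,0],[0,0,0]])

```text
time_s: 21.3
tool_pos: [0.5403, -0.1672, 0.05]
orientation: [[-0.998, -0.068, 0.002], [-0.068, 0.998, -0.003], [-0.002, -0.003, -1.0]]
force: [-1.9, -0.1, 1.3]
opening: 0.0002
```

```bash
python3 -c "
from h import *
uv()"
```

```text
t 21.3 u,v,z 0.5279 -0.203 0.05 yaw-NY 0.0014 tilt [ 0.0021 -0.0025] F uvz [-1.9, 0.08, 1.25] op 0.0002
```

>>> arm_command(gripper=[1,1,1,1,1,1,1,1,1,1], dp=[[-0.004,0,0.001],[-0.004,0,0],[-0.004,0,0],[-0.004,0,0],[-0.003,0,0],[-0.003,0,0],[-0.003,0,0],[-0.002,0,0],[-0.001,0,0],[0,0,0]], dr=[[0,0,0],[0,0,0],[0,0,0],[0,0,0],[0,0,0],[0,0,0],[0,0,0],[0,0,0],[0,0,0],[0,0,0]])

```text
time_s: 22.13
tool_pos: [0.5722, -0.1649, 0.0487]
orientation: [[-0.998, -0.069, 0.002], [-0.069, 0.998, -0.003], [-0.001, -0.003, -1.0]]
force: [-1.3, -0.2, 1.3]
opening: -0.0003
```

```bash
python3 -c "
from h import *
uv()
p,d=read_camera('scene')
cv2.imwrite('pics/sc6.png',cv2.resize(p[140:300,150:320,::-1],None,fx=4,fy=3.6))
"
```

```text
t 22.13 u,v,z 0.5598 -0.2028 0.0487 yaw-NY 0.0018 tilt [ 0.0016 -0.0026] F uvz [-1.33, -0.11, 1.31] op -0.0003
```

View pics/sc6.png

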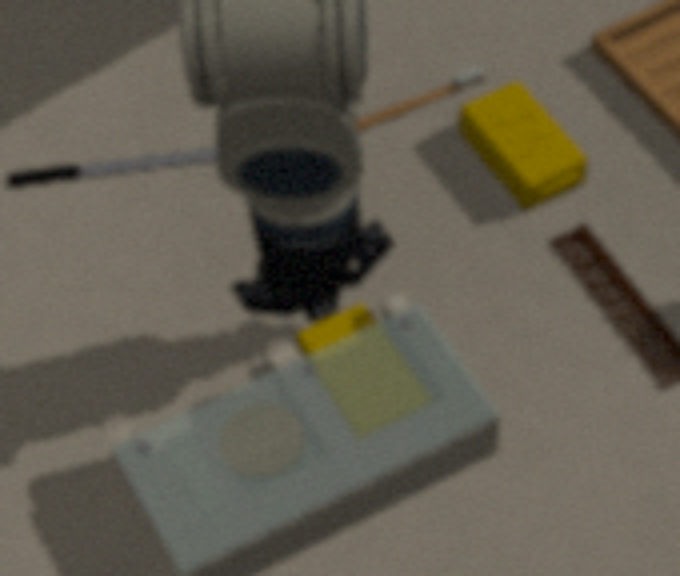

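Nearly home and square in the bay. I'll press on in small steps until the back wall gives a force rise.

>>> arm_command(gripper=[1,1,1,1,1,1,1,1,1,1], dp=[[-0.001,0,0],[-0.001,0,0],[-0.001,0,0],[-0.001,0,0],[-0.001,0,0],[-0.001,0,0],[-0.001,0,0],[-0.001,0,0],[-0.001,0,0],[-0.001,0,0]], dr=[[0,0,0],[0,0,0],[0,0,0],[0,0,0],[0,0,0],[0,0,0],[0,0,0],[0,0,0],[0,0,0],[0,0,0]])

```text
time_s: 23.02
tool_pos: [0.582, -0.1642, 0.0487]
orientation: [[-0.998, -0.068, 0.0], [-0.068, 0.998, -0.002], [-0.0, -0.002, -1.0]]
force: [-7.7, -0.7, 4.4]
opening: -0.0003
```

```bash
python3 -c "
from h import *
uv()"
```

```text
t 23.02 u,v,z 0.5697 -0.2028 0.0487 yaw-NY 0.0013 tilt [ 0.0002 -0.0025] F uvz [-7.71, -0.21, 4.36] op -0.0003
```

>>> arm_command(gripper=[1,1,1,1,1,1,1,1,1,1], dp=[[-0.001,0,0],[-0.001,0,0],[-0.001,0,0],[-0.001,0,0],[0,0,0],[0,0,0],[0,0,0],[0,0,0],[0,0,0],[0,0,0]], dr=[[0,0,0],[0,0,0],[0,0,0],[0,0,0],[0,0,0],[0,0,0],[0,0,0],[0,0,0],[0,0,0],[0,0,0]])

```text
time_s: 23.85
tool_pos: [0.5819, -0.1641, 0.0487]
orientation: [[-0.998, -0.067, -0.009], [-0.067, 0.998, -0.004], [0.009, -0.003, -1.0]]
force: [-2.8, -0.3, 1.3]
opening: -0.0005
```

```bash
python3 -c "
from h import *
uv()"
```

```text
t 23.85 u,v,z 0.5696 -0.2027 0.0487 yaw-NY -0.0 tilt [-0.009  -0.0037] F uvz [-2.82, -0.07, 1.29] op -0.0005
```

>>> arm_command(gripper=[1,1,1,1,1,1,1,1,1,1], dp=[[0.005,0,0],[0.012,0,0],[0.02,0,0],[0.02,0,-0.005],[0.015,0,-0.015],[0.008,0,-0.025],[0.002,0,-0.03],[0,0,-0.025],[0,0,-0.012],[0,0,-0.004]], dr=[[0,0,0],[0,0,0],[0,0,0],[0,0,0],[0,0,0],[0,0,0],[0,0,0],[0,0,0],[0,0,0],[0,0,0]])

```text
time_s: 24.68
tool_pos: [0.4965, -0.1686, 0.1681]
orientation: [[-0.998, -0.068, -0.005], [-0.068, 0.998, -0.002], [0.005, -0.001, -1.0]]
force: [0.2, -0.6, -1.1]
opening: 0.0
```

```bash
python3 -c "
from h import *
uv()
for n in ['scene','side']:
    p,d=read_camera(n);P=pts(n,d);P[...,2]-=.0017 if n=='scene' else -.0004
    cv2.imwrite(f'pics/f_{n}.png',p[:,:,::-1])
    h=cv2.cvtColor(p,cv2.COLOR_RGB2HSV)
    m=yellow(p); nl,l,st,ce=cv2.connectedComponentsWithStats(m.astype(np.uint8))
    for i in range(1,nl):
        if st[i,4]<40: continue
        T=P[(l==i)&(d>.2)&(P[...,2]>.04)&(P[...,2]<.056)]; U=np.c_[T[:,:2]@xn,T[:,:2]@yn]
        if len(T): print(n,st[i],np.median(T[:,2]),np.percentile(U,[1,99],axis=0).round(4).tolist())
cv2.imwrite('pics/f_sc.png',0)if 0 else None
"
```

```text
t 24.68 u,v,z 0.4842 -0.2014 0.1681 yaw-NY 0.0012 tilt [-0.0051 -0.0015] F uvz [0.15, -0.58, -1.08] op 0.0
scene [266 163  30  32 516] 0.04791951386148433 [[0.4411, -0.0044], [0.5447, 0.0525]]
scene [226 228  17  10  55] 0.04759311717936424 [[0.5857, -0.2286], [0.5991, -0.1764]]
```

View pics/f_scene.png

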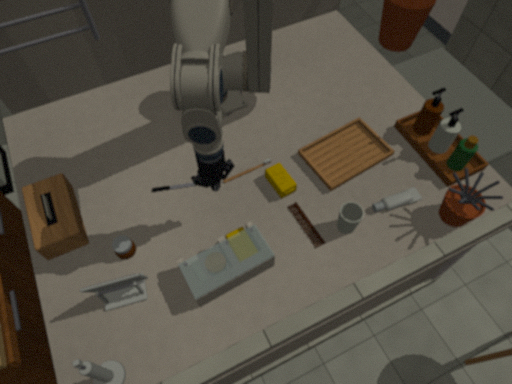

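View pics/f_side.png

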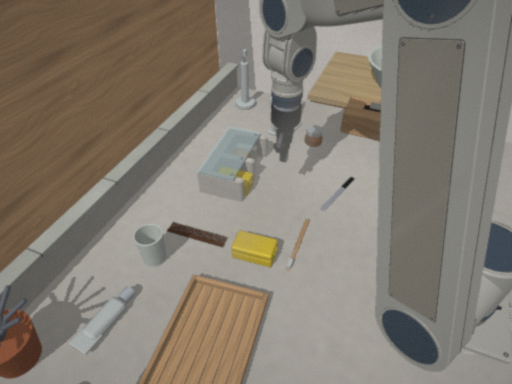

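```bash
python3 -c "
from h import *
from plant import hand_in
uv(); print(hand_in())"
```

```text
t 24.78 u,v,z 0.4841 -0.2013 0.1667 yaw-NY 0.0013 tilt [-0.0062 -0.0011] F uvz [0.16, 0.24, -0.34] op 0.0002
the job is handed in; nothing more can be done
None
```

I lifted both soap boxes out of the tray, slid the heavier one home in the niche bay, and left the lighter one on the open ledge. The job was handed in at about 24.8 s, and no verdict was reported.

- **Weighing:** The first box (nearer the tray's centre-right) pulled about 1.2–1.4 N as I lifted it, and the second about 2.5 N. Single readings scattered by about 0.5 N, but the gap between the averages was clear, so the second box is the heavy one.
- **Lighter box:** It stands flat on the ledge between the tray and the niche. The camera puts its top at about 48 mm, as it should be for a box standing on the ledge.
- **Heavier box:** I carried it to the bay mouth, released it under the shelf and pushed it in with closed fingers. At the end the push force rose to about 8 N and the finger stopped moving, at the position I had predicted for fully home. In the last pictures the box is about 1 mm from fully home and within about 2 mm of the bay's centre line.
- **Robot and other things:** The gripper was clear of everything, at a height of about 0.17 m. The mirror, tumbler, jar, comb, brush, file and tube all looked unmoved in the pictures. I did not measure their positions again.

No check failed. The scene and side cameras differed by up to about 4 mm when I first measured the boxes, so I used the wrist camera for the grasps and compared box and niche within the scene view.

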